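Set out the baking tins by size on the dark wooden stand

TASK

Line up the four round metal tins by size on the dark wooden stand, one centred on each cork pad: the biggest tin goes on the pad next to the white tilt-out bin, then each next smaller one, down to the smallest at the far end of the row. Leave them all standing upright on the cork, and do not shift the bin or the green saucer.

Things in the scene. Friction and masses are not known exactly. Their poses are not given: they have to be found in the camera images.
- tin_a: the biggest of the four closed round metal tins: plain bright cylinder with a slip lid, diameter 66 mm, height 104 mm, about 260 g, standing upright. Origin: centre of its underside; z up along its axis
- tin_b: the second biggest of the four closed round metal tins: plain bright cylinder with a slip lid, diameter 56 mm, height 84 mm, about 180 g, standing upright. Origin: centre of its underside; z up along its axis
- tin_c: the second smallest of the four closed round metal tins: plain bright cylinder with a slip lid, diameter 46 mm, height 64 mm, about 120 g, standing upright. Origin: centre of its underside; z up along its axis
- tin_d: the smallest of the four closed round metal tins: plain bright cylinder with a slip lid, diameter 36 mm, height 44 mm, about 70 g, standing upright. Origin: centre of its underside; z up along its axis
- pad_1: round cork pad on the dark wooden stand, diameter 76 mm, 3 mm thick, the one at the stand's +y (left, seen from the robot) end. Origin: centre of its underside, 18 mm above the ledge (cork top 21 mm above it); y along the row towards pad_1, x across it away from the robot. The four equal pads lie in a row at 90 mm centres on a fixed wooden plank 140 mm deep, 400 mm long, 18 mm thick.
- pad_2: round cork pad on the dark wooden stand, diameter 76 mm, 3 mm thick, second from the +y end. Origin: centre of its underside, 18 mm above the ledge (cork top 21 mm above it); y along the row towards pad_1, x across it away from the robot. A thin rail runs along the back of the dark wooden stand, 72 mm behind the pad centres, its top 48 mm above the ledge.
- pad_3: round cork pad on the dark wooden stand, diameter 76 mm, 3 mm thick, second from the -y end. Origin: centre of its underside, 18 mm above the ledge (cork top 21 mm above it); y along the row towards pad_1, x across it away from the robot. A thin rail runs along the back of the dark wooden stand, 72 mm behind the pad centres, its top 48 mm above the ledge.
- pad_4: round cork pad on the dark wooden stand, diameter 76 mm, 3 mm thick, the one at the stand's -y (right) end. Origin: centre of its underside, 18 mm above the ledge (cork top 21 mm above it); y along the row towards pad_1, x across it away from the robot. The four equal pads lie in a row at 90 mm centres on a fixed wooden plank 140 mm deep, 400 mm long, 18 mm thick.
- bin: white plastic tilt-out bin, 140 mm deep, 110 mm wide, 150 mm high, loose, 1.6 kg, standing past one end of the row: at either end (a low stack of clear acrylic trays, 73 mm high, stands past the other), its centre 145 mm from the end pad's centre. Origin: centre of its underside; x points away from its front
- saucer: green ceramic saucer, diameter 120 mm, 18 mm high, loose on the ledge near the tins. Origin: centre of its underside
Not all that is in view belongs to the job. Leave any blue or orange look-alike of the tin_b alone.

How it is judged:
At the end, for the whole second after the job is handed in: Counting from the bin's end of the row, the pads carry the biggest, second biggest, second smallest and smallest tin; each tin's centre is within 12 mm of its pad's centre, it rests on the cork (underside within 4 mm of the cork's top), upright within 0.1 rad, at rest (((y of bin in the frame of pad_2 above 0 m and horizontal distance between tin_a and pad_1 below 0.012 m and z of tin_a in the frame of pad_1 between 0 and 0.007 m and horizontal distance between tin_b and pad_2 below 0.012 m and z of tin_b in the frame of pad_2 between 0 and 0.007 m and horizontal distance between tin_c and pad_3 below 0.012 m and z of tin_c in the frame of pad_3 between 0 and 0.007 m and horizontal distance between tin_d and pad_4 below 0.012 m and z of tin_d in the frame of pad_4 between 0 and 0.007 m) or (not (y of bin in the frame of pad_2 above 0 m) and horizontal distance between tin_a and pad_4 below 0.012 m and z of tin_a in the frame of pad_4 between 0 and 0.007 m and horizontal distance between tin_b and pad_3 below 0.012 m and z of tin_b in the frame of pad_3 between 0 and 0.007 m and horizontal distance between tin_c and pad_2 below 0.012 m and z of tin_c in the frame of pad_2 between 0 and 0.007 m and horizontal distance between tin_d and pad_1 below 0.012 m and z of tin_d in the frame of pad_1 between 0 and 0.007 m)) and angle between each of tin_a, tin_b, tin_c, tin_d's own z axis and vertical below 0.1 rad and linear speed of each of tin_a, tin_b, tin_c, tin_d below 0.02 m/s); the robot touches nothing.
It fails at once if the white tilt-out bin is shifted by more than 20 mm (distance of bin from where it was at the start of the episode above 0.02 m).
It fails at once if the green saucer is shifted by more than 20 mm (distance of saucer from where it was at the start of the episode above 0.02 m).
It also fails if it takes over 115 s, if anything falls off the work surface, if the arm or the gripper's body presses on something with over 40 N, if the wrist force passes 120 N, or if a joint passes its speed limit or range.

ROBOT

A 6-joint arm with a two-finger parallel gripper is mounted at the origin on the work surface. World frame = base frame: x ahead of the robot, y to its left, z up, the work surface at z = 0. Lengths are in m, angles in rad, forces in N, time in s.
With the tool pointing down it reaches from about 0.3 to 0.775 m from the base axis. Payload 14.6 kg.
Tool frame: the origin (TCP) lies between the finger pads; the fingertips stand 11 mm ahead of it and the grasp point (between the pads) lies 8 mm behind it (finger_overhang is the distance from the TCP to the fingertips, in m); z points along the fingers, y is the direction in which the jaws open and shut (so a half turn about z gives the same grasp; the last joint's range is limited). The gripper opens to 85 mm and grips with 20 to 120 N. Pads are 22 mm wide; open, the fingers measure 114 mm over their backs; the gripper's body (76 mm by 85 mm) begins 54 mm behind the grasp point. The pads swing forward as they close: fully open they stand 13 mm farther back than shut.
Start: joints at [1.221, 0.3, 1.521, -0, 1.321, -0.067], TCP at [0.153, 0.528, 0.242] pointing down, gripper open.
Joint ranges: [-3.03, 3.03], [-0.79, 2.21], [0.23, 2.52], [-1.04, 4.18], [0, 3.07], [-2.55, 2.55]. Speed limits (rad/s): [2.22, 2.22, 2.57, 3.14, 3.14, 3.14].

INTERFACE

Orientations are given as a rotation vector (axis times angle).
In Python, from workcell import sense, read_camera, get_calibration, close_job, finger_overhang gives the robot as it stands. The module is installed in compiled form; this text tells all that it offers.
- The arm moves only by the tool arm_command, never from a script. Its arguments are lists of equal length, an entry for each row: "offset": the shift along the world's x, y, z in m, a list of three; "turn": the turn about the world's z in degrees; "jaw": the finger opening in m, from 0 to 0.0854. In form: {"offset": [[x, y, z], ...], "turn": [turn, ...], "jaw": [jaw, ...]}. A call has 1 to 10 rows; each row is the pose to reach, as a shift and turn from the pose commanded when the call began; what a row does not reach only later rows make up. A row lasts 1/8 s, in which the tool goes at most 62.5 mm and 10.7 degrees, less where a joint would pass 70% of its speed; a pose out of reach is approached as far as the arm can. A call with a gripper value outside its range is refused whole. The fingers move at their own pace and stop on an object; "grip_force" is the grip in N (left out, the last holds). Time passes only in rows, so rows that repeat a pose let the fingers close. It gives the time, the measured TCP pose, the force and the opening at its end, in the units of the state.
- sense(): the state, without advancing time (a new reading comes with each control period).
- read_camera(name): name is "scene" or "top" or "wrist"; returns the picture (400x640x3 uint8, red, green, blue); there is no depth.
- get_calibration(name): a dict with "fx", "fy", "cx", "cy" (pixels), "T" (4x4, takes a point from camera to world coordinates). Camera axes: x right, y down, z forward; pixel columns grow to the right and rows downward; lengths in m; the calibration is good to about 2 mm. A picture is of the moment at which its call begins: read the wrist's pose just before it. get_calibration takes no time and is no camera call; for the wrist camera it gives the pose at the moment of the call.
- close_job(): hands the job in, once; it reports no verdict.
The state is a dict: "time_s": time; "qpos": joint angles; "qvel": joint speeds; "tau": joint torques, N m; "tool_pos": TCP position; "eef_rot": TCP orientation; "ft_force": force on the tool from outside, world axes, zero at the start; "moment": the same for the moment, N m; "grip_width": finger opening in m.
Only numpy, scipy, OpenCV 4.12 (cv2) and the standard library are available. Lean on these libraries where they do the work, as an engineer would, in place of code of your own. Each camera call takes 0.05 s, during which the arm holds its last target.

## Working session

There is one attempt and no reset: what is moved stays moved. The work goes in short steps, Python scripts to look and compute and a tool call to move; the robot and the scene stay as the last step left them, time stands still between calls to the robot, and variables do not carry over. Pictures are saved under pics/ and viewed, and the job is handed in when it is done.

Besides the shell and the picture viewer there is one more tool, called after ">>>" in YAML: its name, and indented under it one key for each argument. arm_command: Moves the arm, as the interface text tells. Its arguments: {"type":"object","properties":{"offset":{"type":"array"},"turn":{"type":"array"},"jaw":{"type":"array"},"grip_force":{"type":"number"}},"required":["offset","turn","jaw"]}

```bash
mkdir -p pics; python3 - <<'E'
from workcell import *
import cv2,numpy as np
s=sense();print(s)
for n in("scene","top","wrist"):
    im=read_camera(n);cv2.imwrite(f"pics/{n}0.png",im[:,:,::-1]);c=get_calibration(n);print(n,{k:np.round(v,4) for k,v in c.items()})
print(finger_overhang)
E
```

```text
{'time_s': 0.0, 'qpos': array([ 1.22140410e+00,  3.00474554e-01,  1.52154228e+00,  9.45499954e-06,
        1.32073674e+00, -6.65945055e-02]), 'qvel': array([-1.60545024e-03,  6.24864183e-05,  2.19142185e-03, -2.00284273e-03,
       -9.10406214e-04,  6.65010230e-04]), 'tau': array([ 1.81328276e-03, -5.43469870e+01, -3.61816585e+01,  9.59787172e-06,
        3.76176409e-03,  2.33500907e-05]), 'tool_pos': array([0.15339826, 0.52795227, 0.24173583]), 'eef_rot': array([-4.42707375e-01, -3.10999179e+00,  1.78115785e-03]), 'ft_force': array([ 0.33506704, -0.53665348, -0.00067365]), 'moment': array([-0.07449006,  0.01221062, -0.03154779]), 'grip_width': 0.08526635871804508}
scene {'fx': np.float64(476.4174), 'fy': np.float64(476.4174), 'cx': np.float64(324.0543), 'cy': np.float64(206.0764), 'T': array([[-0.6721,  0.5592, -0.4854,  1.0524],
       [ 0.7404,  0.5157, -0.4311,  0.4849],
       [ 0.0093, -0.6491, -0.7606,  0.923 ],
       [ 0.    ,  0.    ,  0.    ,  1.    ]])}
top {'fx': np.float64(497.4979), 'fy': np.float64(497.4979), 'cx': np.float64(316.84), 'cy': np.float64(194.7907), 'T': array([[ 0.0133, -0.9937,  0.1114,  0.3621],
       [-0.9999, -0.0141, -0.0063,  0.0027],
       [ 0.0078, -0.1113, -0.9938,  1.3039],
       [ 0.    ,  0.    ,  0.    ,  1.    ]])}
wrist {'fx': np.float64(317.9725), 'fy': np.float64(317.9725), 'cx': np.float64(317.7265), 'cy': np.float64(198.9577), 'T': array([[ 2.796e-01,  9.155e-01,  2.894e-01,  7.840e-02],
       [ 9.601e-01, -2.665e-01, -8.440e-02,  5.509e-01],
       [-1.000e-04,  3.015e-01, -9.535e-01,  3.733e-01],
       [ 0.000e+00,  0.000e+00,  0.000e+00,  1.000e+00]])}
0.011
```

View pics/scene0.png

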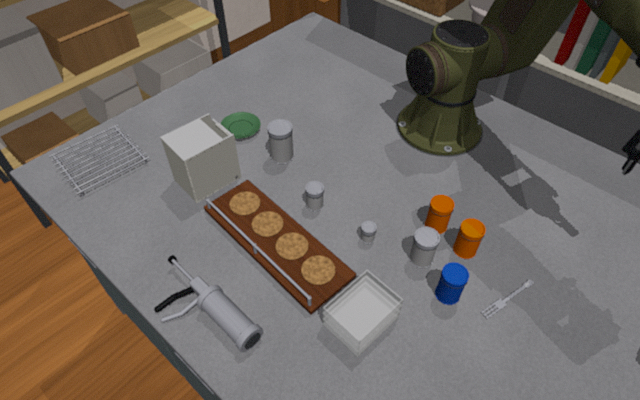

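View pics/top0.png

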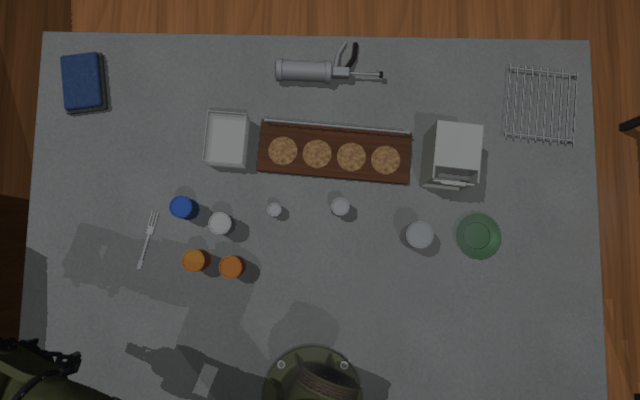

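View pics/wrist0.png

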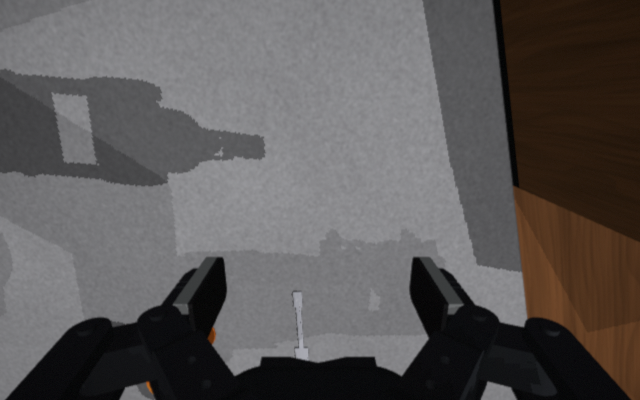

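Top view: image up is +x and right is −y. The bin (455,155) is past the −y end, so tin_a goes to pad_4 (386,160), b to pad_3 (351,157), c to pad_2 (317,154) and d to pad_1 (283,151).

Candidates for the tins:
- Grey: a (420,235), b (220,223), c (341,206), d (274,210).
- Look-alikes to leave alone: blue (183,208), orange (195,260) and (232,267).

Next is a close crop and the measurements.

```bash
cat > h.py <<'E'
import numpy as np,cv2
from workcell import *
def ray(c,u,v,z):
    T=c["T"];d=T[:3,:3]@np.array([(u-c["cx"])/c["fx"],(v-c["cy"])/c["fy"],1.]);o=T[:3,3]
    return o+d*(z-o[2])/d[2]
def proj(c,P):
    p=np.linalg.inv(c["T"])@np.append(P,1);return np.array([c["fx"]*p[0]/p[2]+c["cx"],c["fy"]*p[1]/p[2]+c["cy"]])
E
python3 - <<'E'
from h import *
im=cv2.imread("pics/top0.png");c=get_calibration("top")
cr=cv2.resize(im[120:290,165:315],None,fx=4,fy=4,interpolation=cv2.INTER_CUBIC)
cv2.imwrite("pics/c1.png",cr[:600])
cr=cv2.resize(im[110:275,310:510],None,fx=4,fy=4-.4,interpolation=cv2.INTER_CUBIC)
cv2.imwrite("pics/c2.png",cr)
hsv=cv2.cvtColor(im,cv2.COLOR_BGR2HSV)
# pads
m=((hsv[...,0]<22)&(hsv[...,1]>60)&(hsv[...,2]>110)).astype(np.uint8);m[:130]=0;m[185:]=0;m[:,:255]=0;m[:,420:]=0
m=cv2.morphologyEx(m,cv2.MORPH_CLOSE,np.ones((3,3)))
for k in cv2.findContours(m,0,2)[0]:
    if cv2.contourArea(k)>200:
        (u,v),a,_=cv2.fitEllipse(cv2.convexHull(k));p=ray(c,u,v,.021);print("pad",u,v,a,p, np.mean(a)*.0+ np.linalg.norm(ray(c,u+a[0]/2,v,.021)-p)*2)
g=cv2.cvtColor(im,cv2.COLOR_BGR2GRAY)
for n,u,v in(("a",420,235),("b",220,223),("c",341,206),("d",274,210)):
    print(n,g[v,u-25:u+26:2], g[v-24:v+25:2,u])
E
```

```text
pad 385.3904113769531 159.49514770507812 (25.9947452545166, 26.777572631835938) [ 0.60144752 -0.18366969  0.021     ] 0.06815824924348172
pad 351.0433349609375 156.19845581054688 (26.46610450744629, 27.3071346282959) [ 0.6088781  -0.09363979  0.021     ] 0.06937046940914603
pad 316.611328125 153.1616668701172 (26.298786163330078, 26.853910446166992) [ 0.61561686 -0.00336037  0.021     ] 0.06890374242688556
pad 282.5972900390625 150.23886108398438 (26.423568725585938, 26.973302841186523) [0.62207036 0.08584389 0.021     ] 0.0692016484242085
a [ 94  95  81  71  71  68 107 111 112 114 113 112 111 111 111 111 111 110
 104  90  74  91  94  96  96  94] [ 95  98  94  95  95 108 106 110 111 111 111 111 112 113 112 110 113 113
 110  76  74  74  96  95  95]
b [ 66  66  66  65  65  65  65 106 128 128 127 127 127 128 128 129 127 118
  76  42  49  65  65  64  64  89] [ 97  92  88  88  89  86  89 122 129 129 127 128 127 126 129 125 124 118
  92  96  96  97  85  86  84]
c [ 99  97  98  96  99  97  97  95 107 121 119 120 120 118 117 117 113  64
  73  96  97  97  97  98  96  98] [ 97  97  95  96  98  95  87  85 103 115 117 117 119 120 119 118 113  66
  67  94  97  96  97  96  97]
d [ 94  96  95  97  95  94  96  94  96 112 116 123 121 121 124 116  87  66
  66  73  99  99  98  97  99 100] [ 99  99  99  99  99  97  87  88 101 118 123 122 121 124 115  84  89  95
  94  95  94  96  96  96  96]
```

View pics/c1.png

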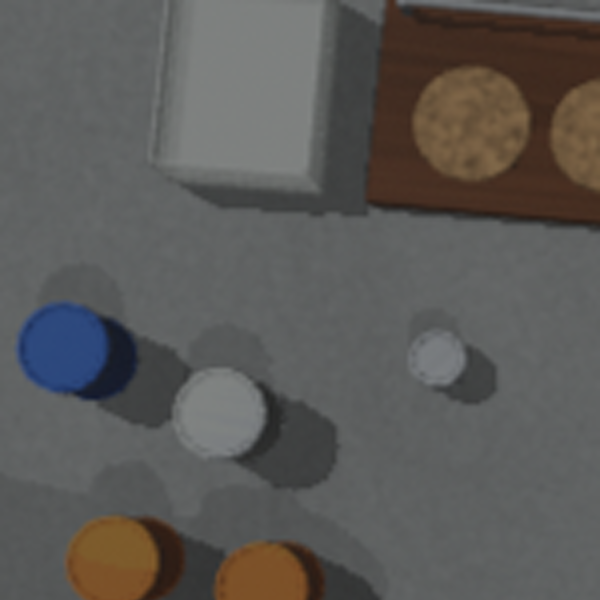

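View pics/c2.png

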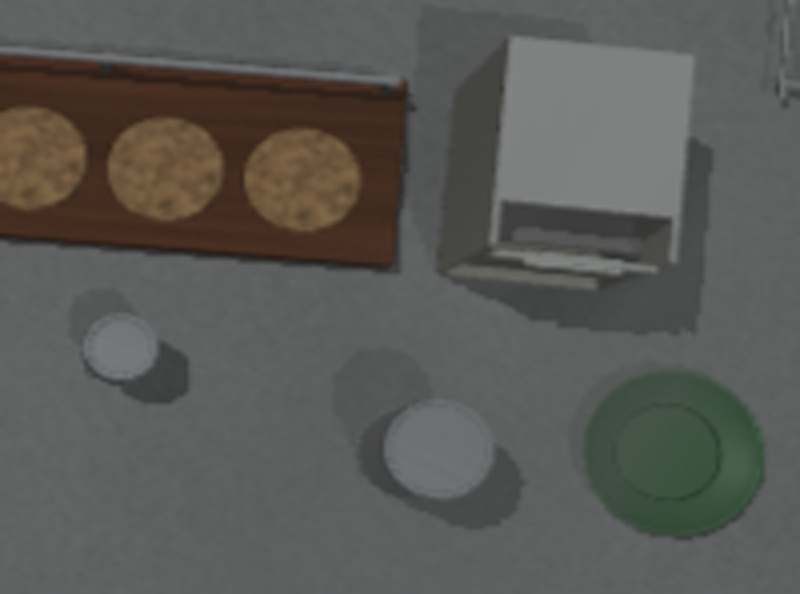

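The crops confirm four grey tins, with b having a bright lid next to the blue and orange ones. Now sub-pixel circle fits on the lids.

```bash
python3 - <<'E'
from h import *
im=cv2.imread("pics/top0.png");c=get_calibration("top")
g=cv2.cvtColor(im,cv2.COLOR_BGR2GRAY);hsv=cv2.cvtColor(im,cv2.COLOR_BGR2HSV)
def fit(mask):
    m=cv2.resize(mask.astype(np.uint8)*255,None,fx=4,fy=4,interpolation=cv2.INTER_CUBIC)
    m=cv2.morphologyEx((m>127).astype(np.uint8),cv2.MORPH_OPEN,np.ones((9,9)))
    ks=cv2.findContours(m,0,1)[0];k=max(ks,key=cv2.contourArea)
    (u,v),a,_=cv2.fitEllipse(cv2.convexHull(k));return (u+.5)/4-.5,(v+.5)/4-.5,np.array(a)/4
for n,u,v,h,t in(("a",420,235,.104,100),("b",220,223,.084,110),("c",341,206,.064,108),("d",274,210,.044,108)):
    w=np.zeros_like(g,bool);w[v-20:v+21,u-20:u+21]=1
    f=fit((g>=t)&w);print(n,np.round(f[0],1),np.round(f[1],1),f[2],"xy",ray(c,f[0],f[1],h).round(4),"dia",(f[2].mean()*(1.3039-h)/497.5).round(4))
r=(im[...,2].astype(int));
for u,v in((385,159),(351,156),(317,153),(283,150)):
    w=np.zeros_like(g,bool);w[v-18:v+19,u-17:u+18]=1
    f=fit((g>62)&(hsv[...,1]>40)&w);print("pad",np.round(f[:2],1),f[2],ray(c,f[0],f[1],.021).round(4),"dia",(f[2].mean()*1.283/497.5).round(4))
for n,(u,v),h,lo,hi in(("blue",(183,208),.084,100,130),("o1",(195,260),.084,5,20),("o2",(232,267),.084,5,20)):
    print(n,ray(c,u,v,h).round(3))
E
```

```text
a 419.5 234.1 [27.23906517 27.6573143 ] xy [ 0.4049 -0.2536  0.104 ] dia 0.0662
b 219.2 222.9 [21.95602798 23.37434959] xy [0.4262 0.2331 0.084 ] dia 0.0556
c 340.1 206.5 [16.07355499 16.79148674] xy [ 0.4724 -0.0638  0.064 ] dia 0.041
d 274.1 209.5 [12.91353607 13.22082615] xy [0.4642 0.1026 0.044 ] dia 0.0331
pad [385.1 159.6] [29.61085701 30.00757217] [ 0.6012 -0.1829  0.021 ] dia 0.0769
pad [350.9 156.5] [29.6499176  29.80779076] [ 0.6081 -0.0932  0.021 ] dia 0.0767
pad [316.6 153.5] [29.27954102 30.04566383] [ 0.6148 -0.0032  0.021 ] dia 0.0765
pad [282.4 150.5] [29.11042786 30.14348602] [0.6213 0.0864 0.021 ] dia 0.0764
blue [0.462 0.323 0.084]
o1 [0.335 0.289 0.084]
o2 [0.32  0.198 0.084]
```

Measured sizes match the given ones: lids about 66, 56, 41 and 33 mm (c and d slightly under), pads 77 mm at 90 mm pitch. I'll use one jaw direction throughout, across the row at about −4°, and place d, c, b, then a. The first move goes above tin_d.

>>> arm_command:
  offset:
    - [0.02,-0.03,-0.005]
    - [0.055,-0.075,-0.015]
    - [0.09,-0.125,-0.025]
    - [0.13,-0.175,-0.04]
    - [0.165,-0.225,-0.05]
    - [0.2,-0.275,-0.06]
    - [0.24,-0.325,-0.07]
    - [0.275,-0.375,-0.08]
    - [0.3,-0.41,-0.09]
    - [0.311,-0.425,-0.09]
  turn: [-6,-14,-22,-31,-40,-49,-58,-67,-75,-78]
  jaw: [0.06,0.06,0.06,0.06,0.06,0.06,0.06,0.06,0.06,0.06]
  grip_force: 25

```text
time_s: 1.4
tool_pos: [0.465, 0.1013, 0.1515]
eef_rot: [-2.306, -2.132, 0.002]
ft_force: [-0.2, 0.5, 0.0]
grip_width: 0.0604
```

```bash
python3 - <<'E'
from h import *
s=sense();c=get_calibration("wrist");im=read_camera("wrist");cv2.imwrite("pics/w1.png",im[:,:,::-1])
print(s["tool_pos"],s["eef_rot"],s["time_s"],s["grip_width"])
print("d expected px",proj(c,[.4642,.1026,.044]))
E
```

```text
[0.46500331 0.10125509 0.15145358] [-2.30599716e+00 -2.13224167e+00  2.12886769e-03] 1.4 0.06039351701009727
d expected px [318.15124752 200.97511876]
```

View pics/w1.png

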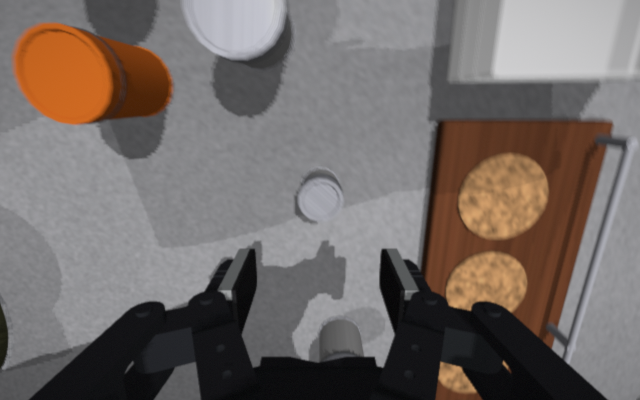

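Wrist view: d's lid is at about (320,200), against an expected (318,201), so within about 2 mm. I'll descend and grasp.

>>> arm_command:
  offset:
    - [0,0.001,-0.02]
    - [0,0.002,-0.05]
    - [0,0.002,-0.08]
    - [0,0.002,-0.11]
    - [0,0.002,-0.127]
    - [0,0.002,-0.127]
    - [0,0.002,-0.127]
    - [0,0.002,-0.127]
    - [0,0.002,-0.127]
    - [0,0.002,-0.127]
  turn: [0,0,0,0,0,0,0,0,0,0]
  jaw: [0.06,0.06,0.06,0.06,0.06,0.06,0.02,0.02,0.02,0.02]

```text
time_s: 2.7
tool_pos: [0.4649, 0.1056, 0.0264]
eef_rot: [2.301, 2.138, 0.003]
ft_force: [-2.8, 3.3, 7.3]
grip_width: 0.0352
```

>>> arm_command:
  offset:
    - [0,0,0]
    - [0,0,0]
    - [0,0,0.01]
    - [0,0,0.03]
    - [0,0,0.05]
    - [0,0,0.07]
    - [0,0,0.08]
    - [0,0,0.08]
  turn: [0,0,0,0,0,0,0,0]
  jaw: [0.02,0.02,0.02,0.02,0.02,0.02,0.02,0.02]

```text
time_s: 3.7
tool_pos: [0.4647, 0.1052, 0.1059]
eef_rot: [2.301, 2.138, 0.002]
ft_force: [-0.1, -0.5, -0.7]
grip_width: 0.0352
```

```bash
python3 - <<'E'
from h import *
s=sense();c=get_calibration("wrist");im=read_camera("wrist");cv2.imwrite("pics/w2.png",im[:,:,::-1])
print(s["tool_pos"],s["eef_rot"],s["time_s"],s["grip_width"])
E
```

```text
[0.46469927 0.10516105 0.10588778] [2.30082755e+00 2.13797379e+00 1.69469021e-03] 3.7 0.035204771795335384
```

View pics/w2.png

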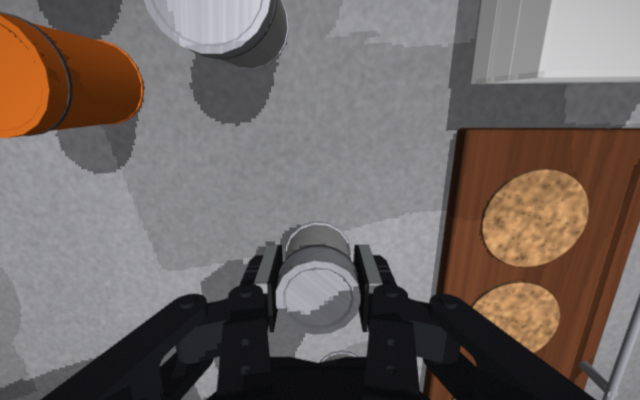

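```bash
cat >> h.py <<'E'
from scipy.spatial.transform import Rotation as R
def jawdeg(s):
    y=R.from_rotvec(s["eef_rot"]).as_matrix()[:,1];return np.degrees(np.arctan2(y[1],y[0]))
E
python3 - <<'E'
from h import *
s=sense();c=get_calibration("wrist");print(s["tool_pos"],jawdeg(s))
for u,v in((318,297),(318,263),(318,330)):print(ray(c,u,v,.1235))
print(ray(c,537,218,.021))
E
```

```text
[0.46437759 0.10510236 0.10520098] -4.203976749022667
[0.46352612 0.10542649 0.1235    ]
[0.46468454 0.12112628 0.1235    ]
[0.46231567 0.08902138 0.1235    ]
[0.62150679 0.08936865 0.021     ]
```

d is held with a width of 35 mm, centred under the TCP. Carrying it to pad_1.

>>> arm_command:
  offset:
    - [0.02,-0.002,0]
    - [0.055,-0.006,0]
    - [0.095,-0.011,0]
    - [0.13,-0.015,0]
    - [0.15,-0.017,0]
    - [0.157,-0.018,0]
    - [0.157,-0.018,-0.02]
    - [0.157,-0.018,-0.04]
    - [0.157,-0.018,-0.05]
    - [0.157,-0.018,-0.05]
  turn: [0,0,0,0,0,0,0,0,0,0]
  jaw: [0.02,0.02,0.02,0.02,0.02,0.02,0.02,0.02,0.02,0.02]

```text
time_s: 5.0
tool_pos: [0.6209, 0.0872, 0.0542]
eef_rot: [-2.3, -2.138, 0.002]
ft_force: [0.2, -0.4, -0.7]
grip_width: 0.0353
```

```bash
python3 - <<'E'
from h import *
s=sense();c=get_calibration("wrist");im=read_camera("wrist");cv2.imwrite("pics/w3.png",im[:,:,::-1])
print(s["tool_pos"],jawdeg(s),s["ft_force"],s["time_s"],s["grip_width"])
E
```

```text
[0.62085212 0.0871888  0.0542247 ] -4.19380973727335 [ 0.21764082 -0.35064332 -0.65773441] 5.0 0.03531018413388302
```

View pics/w3.png

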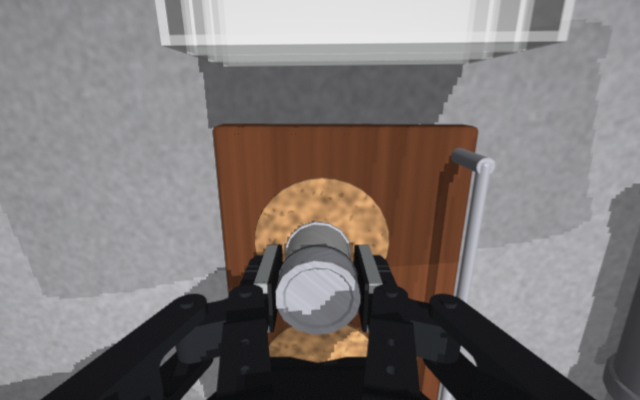

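```bash
python3 - <<'E'
from h import *
c=get_calibration("wrist");im=cv2.imread("pics/w3.png");hsv=cv2.cvtColor(im,cv2.COLOR_BGR2HSV)
m=((hsv[...,0]>8)&(hsv[...,2]>150)&(hsv[...,1]>60)).astype(np.uint8)
m[262:]=0;m=cv2.morphologyEx(m,cv2.MORPH_CLOSE,np.ones((5,5)));m=cv2.morphologyEx(m,cv2.MORPH_OPEN,np.ones((5,5)))
k=max(cv2.findContours(m,0,1)[0],key=cv2.contourArea)[:,0]
p=[]
for v in range(179,256,3):
    u=k[np.abs(k[:,1]-v)<=1,0];p+= [ray(c,u.min(),v,.021)[:2],ray(c,u.max(),v,.021)[:2]]
p=np.array(p);A=np.c_[2*p,np.ones(len(p))];x=np.linalg.lstsq(A,(p**2).sum(1),rcond=None)[0]
print("pad1",x[:2],"r",np.sqrt(x[2]+x[0]**2+x[1]**2))
E
```

```text
pad1 [0.62238307 0.08828085] r 0.03725963281486223
```

>>> arm_command:
  offset:
    - [0.001,0.001,-0.004]
    - [0.001,0.001,-0.0085]
    - [0.001,0.001,-0.0085]
    - [0.001,0.001,-0.0085]
    - [0.001,0.001,-0.0085]
    - [0.001,0.001,-0.0085]
    - [0.001,0.001,0.015]
    - [0.001,0.001,0.045]
    - [0.001,0.001,0.075]
    - [0.001,0.001,0.095]
  turn: [0,0,0,0,0,0,0,0,0,0]
  jaw: [0.02,0.02,0.02,0.06,0.06,0.06,0.06,0.06,0.06,0.06]

```text
time_s: 6.3
tool_pos: [0.6227, 0.0882, 0.1518]
eef_rot: [2.301, 2.138, 0.002]
ft_force: [-0.6, -0.3, -0.8]
grip_width: 0.0602
```

>>> arm_command:
  offset:
    - [-0.015,-0.015,0]
    - [-0.045,-0.045,0]
    - [-0.08,-0.08,0]
    - [-0.115,-0.115,0]
    - [-0.14,-0.142,0]
    - [-0.15,-0.152,0]
    - [-0.15,-0.152,0]
  turn: [0,0,0,0,0,0,0]
  jaw: [0.07,0.07,0.07,0.07,0.07,0.07,0.07]

```text
time_s: 7.18
tool_pos: [0.4727, -0.064, 0.1505]
eef_rot: [2.302, 2.137, 0.001]
ft_force: [-1.2, -0.4, 1.1]
grip_width: 0.07
```

```bash
python3 - <<'E'
from h import *
s=sense();c=get_calibration("wrist");im=read_camera("wrist");cv2.imwrite("pics/w4.png",im[:,:,::-1])
t=read_camera("top");cv2.imwrite("pics/t4.png",t[:,:,::-1])
cv2.imwrite("pics/t4c.png",cv2.resize(t[120:190,200:420,::-1],None,fx=3.6,fy=3.6))
print(s["tool_pos"],jawdeg(s),s["time_s"]);print(proj(c,[.4724,-.0638,.064]))
for du in(-1,1):print(ray(c,318+du,200,.064))
E
```

```text
[ 0.47265041 -0.06404949  0.15053723] -4.258979891440724 7.175
[318.74538193 211.27901327]
[ 0.47178382 -0.05511195  0.064     ]
[ 0.47321896 -0.05521957  0.064     ]
```

View pics/w4.png

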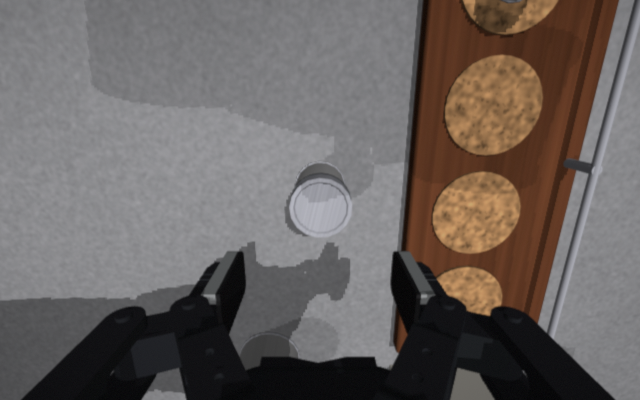

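View pics/t4c.png

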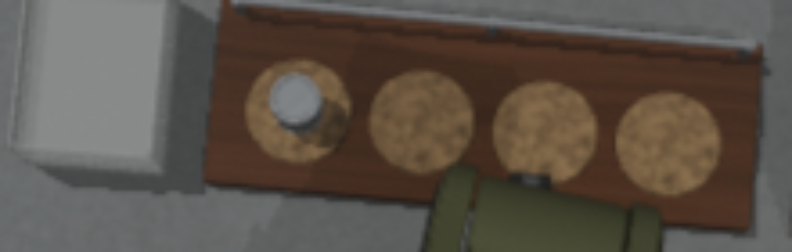

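d stands on pad_1. c's lid is at (321,208), against an expected (319,211). Grasping c.

>>> arm_command:
  offset:
    - [0.001,0.001,-0.02]
    - [0.001,0.001,-0.05]
    - [0.001,0.001,-0.08]
    - [0.001,0.001,-0.105]
    - [0.001,0.001,-0.114]
    - [0.001,0.001,-0.114]
    - [0.001,0.001,-0.114]
    - [0.001,0.001,-0.114]
    - [0.001,0.001,-0.114]
    - [0.001,0.001,-0.114]
  turn: [0,0,0,0,0,0,0,0,0,0]
  jaw: [0.07,0.07,0.07,0.07,0.07,0.07,0.03,0.03,0.03,0.03]

```text
time_s: 8.52
tool_pos: [0.4741, -0.0629, 0.0373]
eef_rot: [2.3, 2.138, 0.002]
ft_force: [-1.0, 1.9, 6.4]
grip_width: 0.0456
```

>>> arm_command:
  offset:
    - [0,0,0]
    - [0,0,0]
    - [0,0,0.01]
    - [0,0,0.03]
    - [0,0,0.055]
    - [0,0,0.075]
    - [0,0,0.08]
    - [0,0,0.08]
  turn: [0,0,0,0,0,0,0,0]
  jaw: [0.03,0.03,0.03,0.03,0.03,0.03,0.03,0.03]

```text
time_s: 9.52
tool_pos: [0.4734, -0.0629, 0.1162]
eef_rot: [2.301, 2.138, 0.0]
ft_force: [-0.3, -0.2, -1.6]
grip_width: 0.0457
```

```bash
python3 - <<'E'
from h import *
s=sense();c=get_calibration("wrist");im=read_camera("wrist");cv2.imwrite("pics/w5.png",im[:,:,::-1])
print(s["tool_pos"],jawdeg(s),s["time_s"],s["grip_width"])
g=cv2.cvtColor(im,cv2.COLOR_RGB2GRAY);m=(g>140).astype(np.uint8);m[:, :260]=0;m[:,375:]=0;m[:200]=0;m[355:]=0
for k in cv2.findContours(m,0,2)[0]:
    if cv2.contourArea(k)>800:
        e=cv2.fitEllipse(cv2.convexHull(k));print(e,ray(c,*e[0],.144))
c=get_calibration("top");print("d exp px if centred",proj(c,[.6218,.0874,.065]),ray(c,282.2,148,.065))
E
```

```text
[ 0.47335794 -0.06285486  0.11624937] -4.203818374211276 9.525 0.04572010859175306
((313.4620361328125, 288.3365173339844), (61.39445114135742, 110.43448638916016), 81.24378204345703) [ 0.47157753 -0.05213071  0.144     ]
((325.196533203125, 232.40383911132812), (63.113975524902344, 127.90680694580078), 77.21179962158203) [ 0.47749063 -0.02973456  0.144     ]
((234.89935302734375, 299.39117431640625), (33.851871490478516, 127.81622314453125), 0.0) [ 0.44143646 -0.05475274  0.144     ]
d exp px if centred [280.92717013 146.85404763] [0.61889822 0.08411741 0.065     ]
```

View pics/w5.png

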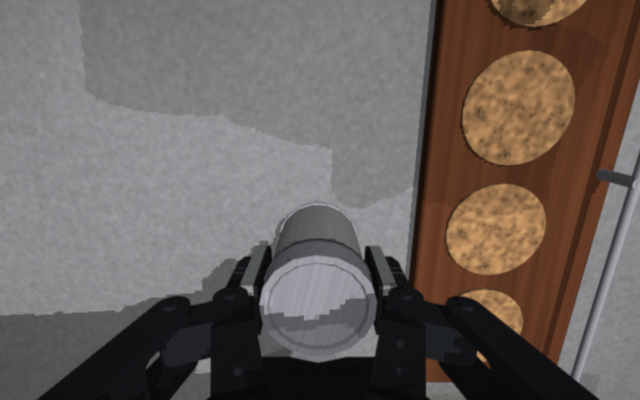

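>>> arm_command:
  offset:
    - [0.02,0.008,0]
    - [0.055,0.023,0]
    - [0.09,0.038,0]
    - [0.12,0.05,0]
    - [0.137,0.058,0]
    - [0.142,0.06,0]
    - [0.142,0.06,-0.02]
    - [0.142,0.06,-0.04]
    - [0.142,0.06,-0.05]
    - [0.142,0.06,-0.05]
  turn: [0,0,0,0,0,0,0,0,0,0]
  jaw: [0.03,0.03,0.03,0.03,0.03,0.03,0.03,0.03,0.03,0.03]

```text
time_s: 10.82
tool_pos: [0.6149, -0.003, 0.0652]
eef_rot: [-2.301, -2.137, 0.002]
ft_force: [0.1, -0.4, -0.1]
grip_width: 0.0456
```

```bash
python3 - <<'E'
from h import *
s=sense();c=get_calibration("wrist");im=read_camera("wrist");cv2.imwrite("pics/w6.png",im[:,:,::-1])
print(s["tool_pos"],s["time_s"])
for n,P in (("p2",[.6155,-.002,.021]),("p1",[.622,.0875,.021]),("d lid",[.622,.088,.065])):print(n,proj(c,P))
E
```

```text
[ 0.6148826  -0.00302189  0.06519046] 10.825
p2 [320.44179345 233.83920513]
p1 [320.60382274  73.4519346 ]
d lid [321.23174506  63.44056604]
```

View pics/w6.png

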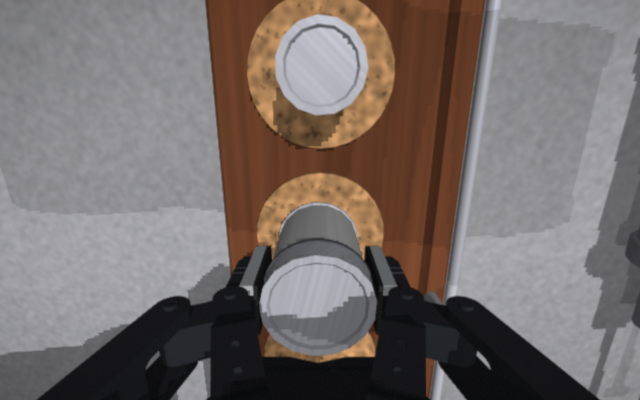

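d sits centred on pad_1: its lid is at (321,64), expected (321,63). c lines up over pad_2. Lowering and releasing.

>>> arm_command:
  offset:
    - [0.0005,0,-0.004]
    - [0.0005,0,-0.0085]
    - [0.0005,0,-0.0085]
    - [0.0005,0,-0.0085]
    - [0.0005,0,-0.0085]
    - [0.0005,0,-0.0085]
    - [0.0005,0,0.015]
    - [0.0005,0,0.045]
    - [0.0005,0,0.08]
    - [0.0005,0,0.11]
  turn: [0,0,0,0,0,0,0,0,0,0]
  jaw: [0.03,0.03,0.03,0.07,0.07,0.07,0.07,0.07,0.07,0.07]

```text
time_s: 12.12
tool_pos: [0.616, -0.0029, 0.1777]
eef_rot: [2.301, 2.138, 0.001]
ft_force: [-0.2, -0.2, 0.4]
grip_width: 0.0701
```

>>> arm_command:
  offset:
    - [-0.015,0.02,0]
    - [-0.045,0.055,0]
    - [-0.075,0.095,0]
    - [-0.105,0.135,0]
    - [-0.135,0.17,0]
    - [-0.165,0.205,0]
    - [-0.182,0.228,0]
    - [-0.189,0.236,0]
    - [-0.189,0.236,0]
  turn: [0,0,0,0,0,0,0,0,0]
  jaw: [0.078,0.078,0.078,0.078,0.078,0.078,0.078,0.078,0.078]

```text
time_s: 13.25
tool_pos: [0.427, 0.2331, 0.1763]
eef_rot: [2.301, 2.139, 0.0]
ft_force: [0.3, -0.8, -0.1]
grip_width: 0.0779
```

```bash
python3 - <<'E'
from h import *
s=sense();c=get_calibration("wrist");im=read_camera("wrist");cv2.imwrite("pics/w7.png",im[:,:,::-1])
print(s["tool_pos"],jawdeg(s),s["time_s"]);print(proj(c,[.4262,.2331,.084]))
E
```

```text
[0.42703812 0.23313747 0.17634001] -4.165786086863903 13.25
[317.9912311  209.02645125]
```

View pics/w7.png

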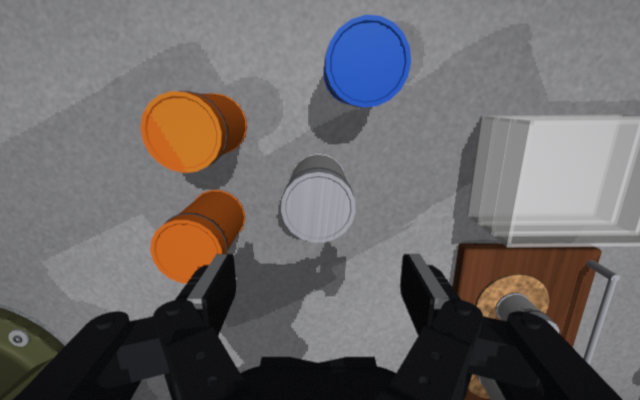

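Only the grey tin at (318,207) is under the gripper; the look-alikes are clear of the fingers. Grasping b.

>>> arm_command:
  offset:
    - [0,0.001,-0.02]
    - [0,0.001,-0.05]
    - [0,0.001,-0.08]
    - [0,0.001,-0.108]
    - [0,0.001,-0.121]
    - [0,0.001,-0.121]
    - [0,0.001,-0.121]
    - [0,0.001,-0.121]
    - [0,0.001,-0.121]
    - [0,0.001,-0.121]
  turn: [0,0,0,0,0,0,0,0,0,0]
  jaw: [0.078,0.078,0.078,0.078,0.078,0.078,0.04,0.04,0.04,0.04]
  grip_force: 30

```text
time_s: 14.55
tool_pos: [0.4276, 0.2344, 0.0564]
eef_rot: [2.301, 2.138, 0.003]
ft_force: [-1.6, -1.5, 6.2]
grip_width: 0.0551
```

>>> arm_command:
  offset:
    - [0,0,0]
    - [0,0,0]
    - [0,0,0.01]
    - [0,0,0.03]
    - [0,0,0.06]
    - [0,0,0.09]
    - [0,0,0.115]
    - [0,0,0.12]
    - [0,0,0.12]
  turn: [0,0,0,0,0,0,0,0,0]
  jaw: [0.04,0.04,0.04,0.04,0.04,0.04,0.04,0.04,0.04]

```text
time_s: 15.68
tool_pos: [0.4268, 0.2341, 0.175]
eef_rot: [-2.301, -2.138, 0.0]
ft_force: [0.9, -0.8, -1.1]
grip_width: 0.0552
```

```bash
python3 - <<'E'
from h import *
s=sense();c=get_calibration("wrist");im=read_camera("wrist");cv2.imwrite("pics/w8.png",im[:,:,::-1])
print(s["tool_pos"],jawdeg(s),s["time_s"],s["grip_width"],s["ft_force"])
p=s["tool_pos"];print(proj(c,[p[0],p[1],.084+p[2]-.055]))
E
```

```text
[0.42677519 0.23407423 0.17500032] -4.202280592676595 15.675 0.05521593224106036 [ 0.92447401 -0.76731897 -1.06173017]
[320.31906919 314.3137187 ]
```

View pics/w8.png

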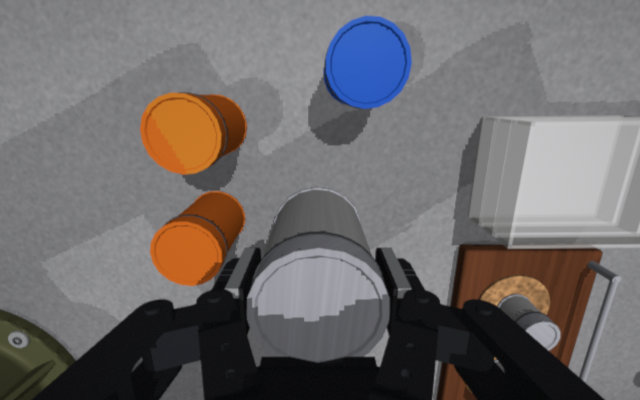

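>>> arm_command:
  offset:
    - [0.01,-0.02,0]
    - [0.03,-0.055,0]
    - [0.055,-0.1,0]
    - [0.08,-0.145,0]
    - [0.105,-0.19,0]
    - [0.13,-0.235,0]
    - [0.155,-0.28,0]
    - [0.172,-0.31,0]
    - [0.182,-0.326,0]
    - [0.182,-0.326,0]
  turn: [0,0,0,0,0,0,0,0,0,0]
  jaw: [0.04,0.04,0.04,0.04,0.04,0.04,0.04,0.04,0.04,0.04]

```text
time_s: 16.98
tool_pos: [0.6088, -0.0927, 0.1736]
eef_rot: [-2.302, -2.136, 0.002]
ft_force: [-0.7, -0.5, -1.0]
grip_width: 0.0551
```

>>> arm_command:
  offset:
    - [0,0,-0.02]
    - [0,0,-0.045]
    - [0,0,-0.07]
    - [0,0,-0.085]
    - [0,0,-0.09]
    - [0,0,-0.09]
  turn: [0,0,0,0,0,0]
  jaw: [0.04,0.04,0.04,0.04,0.04,0.04]

```text
time_s: 17.73
tool_pos: [0.6091, -0.0917, 0.0856]
eef_rot: [2.301, 2.139, 0.0]
ft_force: [-0.8, -0.9, -0.3]
grip_width: 0.0552
```

```bash
python3 - <<'E'
from h import *
s=sense();c=get_calibration("wrist");im=read_camera("wrist");cv2.imwrite("pics/w9.png",im[:,:,::-1])
print(s["tool_pos"],jawdeg(s),s["time_s"],s["grip_width"],s["ft_force"])
for n,P in (("p3",[.6088,-.092,.021]),("p2",[.6155,-.002,.021]),("c lid",[.6155,-.002,.085])):
  print(n,proj(c,P), proj(c,np.array(P)+[0,.038,0]))
E
```

```text
[ 0.60908753 -0.09169325  0.08559061] -4.19350521054821 17.725 0.05518306754940844 [-0.77402428 -0.89981663 -0.32626911]
p3 [318.87450016 223.26165145] [314.47284125 166.98436217]
p2 [319.13534786  77.7113505 ] [314.05487422   2.8682265 ]
c lid [319.78731683  67.38528841] [311.98091192 -49.66607461]
```

View pics/w9.png

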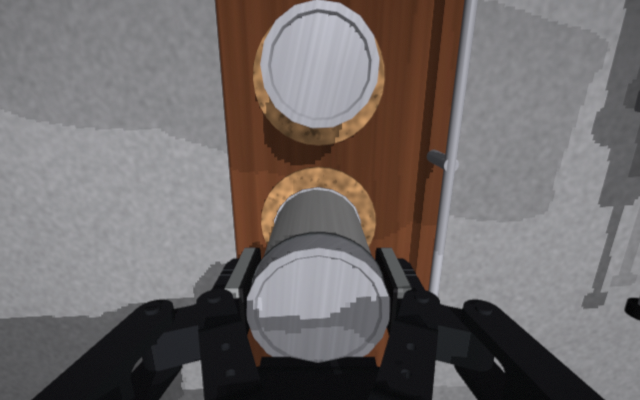

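c's lid is at (320,65), expected (320,67), and pad_3's edge is at row 167 as predicted. Releasing b.

>>> arm_command:
  offset:
    - [0,0,-0.004]
    - [0,0,-0.0085]
    - [0,0,-0.0085]
    - [0,0,-0.0085]
    - [0,0,-0.0085]
    - [0,0,-0.0085]
    - [0,0,0.015]
    - [0,0,0.045]
    - [0,0,0.08]
    - [0,0,0.11]
  turn: [0,0,0,0,0,0,0,0,0,0]
  jaw: [0.04,0.04,0.04,0.078,0.078,0.078,0.078,0.078,0.078,0.078]

```text
time_s: 19.02
tool_pos: [0.609, -0.0919, 0.1966]
eef_rot: [2.301, 2.138, 0.001]
ft_force: [0.7, -1.0, -0.3]
grip_width: 0.078
```

>>> arm_command:
  offset:
    - [-0.02,-0.015,0]
    - [-0.06,-0.048,0]
    - [-0.1,-0.08,0]
    - [-0.14,-0.112,0]
    - [-0.175,-0.14,0]
    - [-0.195,-0.155,0]
    - [-0.202,-0.161,0]
    - [-0.202,-0.161,0]
  turn: [0,0,0,0,0,0,0,0]
  jaw: [0.085,0.085,0.085,0.085,0.085,0.085,0.085,0.085]

```text
time_s: 20.02
tool_pos: [0.4072, -0.2529, 0.1954]
eef_rot: [2.302, 2.138, 0.0]
ft_force: [0.3, 0.5, -0.4]
grip_width: 0.0849
```

```bash
python3 - <<'E'
from h import *
s=sense();c=get_calibration("wrist");im=read_camera("wrist");cv2.imwrite("pics/w10.png",im[:,:,::-1])
print(s["tool_pos"],jawdeg(s),s["time_s"]);print(proj(c,[.4049,-.2536,.104]))
E
```

```text
[ 0.40717931 -0.25288538  0.1953791 ] -4.231050632228434 20.025
[316.11477183 210.45606094]
```

View pics/w10.png

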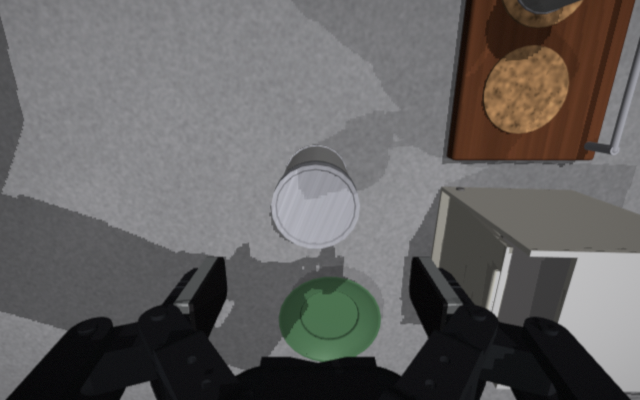

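```bash
python3 - <<'E'
from h import *
c=get_calibration("top")
for z in(0,.1,.15):print(ray(c,455,187,z),ray(c,424,187,z))
E
```

```text
[ 0.53420805 -0.37106679  0.        ] [ 0.53303152 -0.28885236  0.        ]
[ 0.52100904 -0.34240244  0.1       ] [ 0.51992275 -0.26649335  0.1       ]
[ 0.51440954 -0.32807027  0.15      ] [ 0.51336836 -0.25531385  0.15      ]
```

The lid is at (316,207) and the saucer at (330,318) is clear. The bin front is at x ≥ 0.51, and the fingers reach only 0.462. Grasping a.

>>> arm_command:
  offset:
    - [-0.0015,0.001,-0.02]
    - [-0.0015,0.001,-0.045]
    - [-0.0015,0.001,-0.07]
    - [-0.0015,0.001,-0.095]
    - [-0.0015,0.001,-0.115]
    - [-0.0015,0.001,-0.123]
    - [-0.0015,0.001,-0.123]
    - [-0.0015,0.001,-0.123]
    - [-0.0015,0.001,-0.123]
    - [-0.0015,0.001,-0.123]
  turn: [0,0,0,0,0,0,0,0,0,0]
  jaw: [0.085,0.085,0.085,0.085,0.085,0.085,0.085,0.05,0.05,0.05]
  grip_force: 35

```text
time_s: 21.32
tool_pos: [0.4059, -0.2521, 0.0732]
eef_rot: [2.3, 2.137, 0.001]
ft_force: [-0.1, 2.0, 6.8]
grip_width: 0.0656
```

>>> arm_command:
  offset:
    - [0,0,0]
    - [0,0,0]
    - [0,0,0]
    - [0,0,0.01]
    - [0,0,0.03]
    - [0,0,0.06]
    - [0,0,0.09]
    - [0,0,0.11]
    - [0,0,0.12]
    - [0,0,0.12]
  turn: [0,0,0,0,0,0,0,0,0,0]
  jaw: [0.05,0.05,0.05,0.05,0.05,0.05,0.05,0.05,0.05,0.05]

```text
time_s: 22.58
tool_pos: [0.4055, -0.2519, 0.1926]
eef_rot: [2.301, 2.138, 0.0]
ft_force: [0.2, -0.6, -3.5]
grip_width: 0.0651
```

```bash
python3 - <<'E'
from h import *
s=sense();c=get_calibration("wrist");im=read_camera("wrist");cv2.imwrite("pics/w11.png",im[:,:,::-1])
print(s["tool_pos"],jawdeg(s),s["time_s"],s["grip_width"],s["ft_force"])
p=s["tool_pos"];q=[p[0],p[1],.104+p[2]-.072];print(proj(c,q),proj(c,np.array(q)+[0,.033,0]))
E
```

```text
[ 0.40546995 -0.25186908  0.19257193] -4.20523744254934 22.575 0.06511606935360552 [ 0.20056272 -0.59638628 -3.53893626]
[320.38476275 319.50345843] [313.48490104 238.5993196 ]
```

View pics/w11.png

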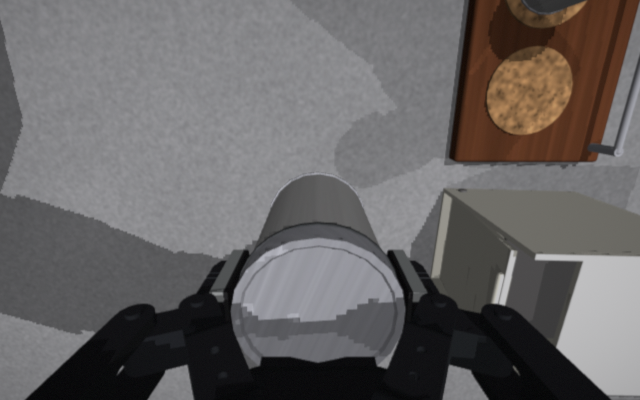

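>>> arm_command:
  offset:
    - [0,0.02,0]
    - [0,0.05,0]
    - [0.01,0.066,0]
    - [0.04,0.07,0]
    - [0.08,0.07,0]
    - [0.125,0.07,0]
    - [0.165,0.07,0]
    - [0.188,0.07,0]
    - [0.1965,0.07,0]
    - [0.1965,0.07,0]
  turn: [0,0,0,0,0,0,0,0,0,0]
  jaw: [0.05,0.05,0.05,0.05,0.05,0.05,0.05,0.05,0.05,0.05]

```text
time_s: 23.88
tool_pos: [0.6016, -0.1812, 0.1916]
eef_rot: [-2.3, -2.138, 0.001]
ft_force: [0.1, -0.2, -2.2]
grip_width: 0.0653
```

>>> arm_command:
  offset:
    - [0,0,-0.02]
    - [0,0,-0.045]
    - [0,0,-0.07]
    - [0,0,-0.085]
    - [0,0,-0.09]
    - [0,0,-0.09]
  turn: [0,0,0,0,0,0]
  jaw: [0.05,0.05,0.05,0.05,0.05,0.05]

```text
time_s: 24.62
tool_pos: [0.602, -0.1819, 0.1028]
eef_rot: [2.301, 2.138, 0.0]
ft_force: [0.3, -0.0, -2.8]
grip_width: 0.0654
```

```bash
python3 - <<'E'
from h import *
s=sense();c=get_calibration("wrist");im=read_camera("wrist");cv2.imwrite("pics/w12.png",im[:,:,::-1])
print(s["tool_pos"],jawdeg(s),s["time_s"],s["grip_width"],s["ft_force"])
for n,P in (("p4",[.602,-.182,.021]),("p3",[.6088,-.092,.021]),("b lid",[.6088,-.092,.105])):
  print(n,proj(c,P), proj(c,np.array(P)+[0,.038,0]))
E
```

```text
[ 0.60202587 -0.18191644  0.10279003] -4.206346008980059 24.625 0.06535636820844874 [ 0.27259945 -0.00809722 -2.75576212]
p4 [319.10823348 213.873797  ] [315.03675938 161.36430569]
p3 [319.49853749  78.92666404] [314.86229591  10.63894848]
b lid [320.66842984  65.90675236] [312.72529393 -54.28261321]
```

View pics/w12.png

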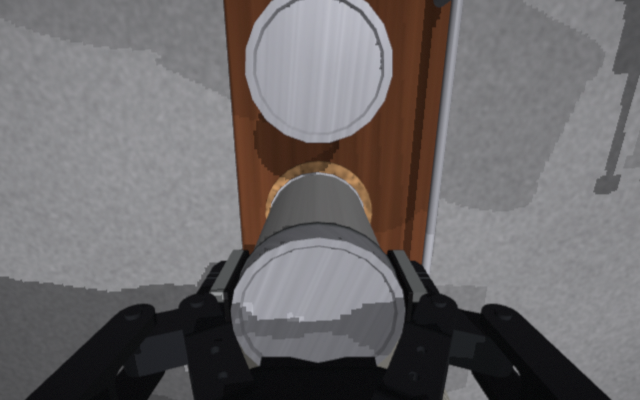

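The pad_4 edge is at row 162 (expected 161). b's lid at (319,68) is also on target. Releasing a and backing off.

>>> arm_command:
  offset:
    - [0,0,-0.004]
    - [0,0,-0.0085]
    - [0,0,-0.0085]
    - [0,0,-0.0085]
    - [0,0,-0.0085]
    - [0,0,-0.0085]
    - [0,0,-0.0085]
    - [0,0,0.015]
    - [0,0,0.05]
    - [0,0,0.09]
  turn: [0,0,0,0,0,0,0,0,0,0]
  jaw: [0.05,0.05,0.05,0.085,0.085,0.085,0.085,0.085,0.085,0.085]

```text
time_s: 25.92
tool_pos: [0.6018, -0.1818, 0.193]
eef_rot: [-2.301, -2.138, 0.001]
ft_force: [0.4, -0.9, 0.6]
grip_width: 0.0853
```

>>> arm_command:
  offset:
    - [0,0,0.02]
    - [-0.03,0.01,0.03]
    - [-0.07,0.02,0.04]
    - [-0.11,0.03,0.04]
    - [-0.15,0.04,0.04]
    - [-0.19,0.05,0.04]
    - [-0.22,0.06,0.04]
    - [-0.23,0.06,0.04]
  turn: [0,0,0,0,0,0,0,0]
  jaw: [0.085,0.085,0.085,0.085,0.085,0.085,0.085,0.085]

```text
time_s: 26.92
tool_pos: [0.3711, -0.1216, 0.2327]
eef_rot: [2.3, 2.138, 0.001]
ft_force: [-0.3, -0.6, -0.2]
grip_width: 0.0851
```

```bash
python3 - <<'E'
from h import *
s=sense();print(s["tool_pos"],s["time_s"])
t=read_camera("top");cv2.imwrite("pics/t13.png",cv2.resize(t[100:290,200:520,::-1],None,fx=2.5,fy=2.5,interpolation=cv2.INTER_CUBIC))
sc=read_camera("scene");cv2.imwrite("pics/s13.png",sc[:,:,::-1])
c=get_calibration("top");g=cv2.cvtColor(t,cv2.COLOR_RGB2GRAY).astype(int);sat=cv2.cvtColor(t,cv2.COLOR_RGB2HSV)[...,1]
for n,P,h in(("a",(.6012,-.1829),.104),("b",(.6081,-.0932),.084),("c",(.6148,-.0032),.064),("d",(.6213,.0864),.044)):
    e=proj(c,[*P,h+.021]);u,v=e.round().astype(int);m=np.zeros(g.shape,np.uint8);m[v-17:v+18,u-17:u+18]=((g>=100)&(sat<40))[v-17:v+18,u-17:u+18]
    k=max(cv2.findContours(m,0,1)[0],key=cv2.contourArea);f=cv2.fitEllipse(cv2.convexHull(k))
    print(n,"exp",e.round(1),"got",np.round(f[0],1),np.round(f[1],1),"err mm",((ray(c,*f[0],h+.021)[:2]-P)*1000).round(1))
E
```

```text
[ 0.37112037 -0.12155847  0.23269471] 26.925
a exp [391.3 151.7] got [391.2 152. ] [25.8 26.6] err mm [-0.7  0.2]
b exp [353.5 150.1] got [353.6 150. ] [21.7 22.1] err mm [ 0.1 -0.3]
c exp [316.7 148.5] got [316.5 148. ] [17.4 18. ] err mm [1.2 0.5]
d exp [281.3 147.1] got [281.4 146.8] [13.5 13.8] err mm [ 0.6 -0.3]
```

View pics/t13.png

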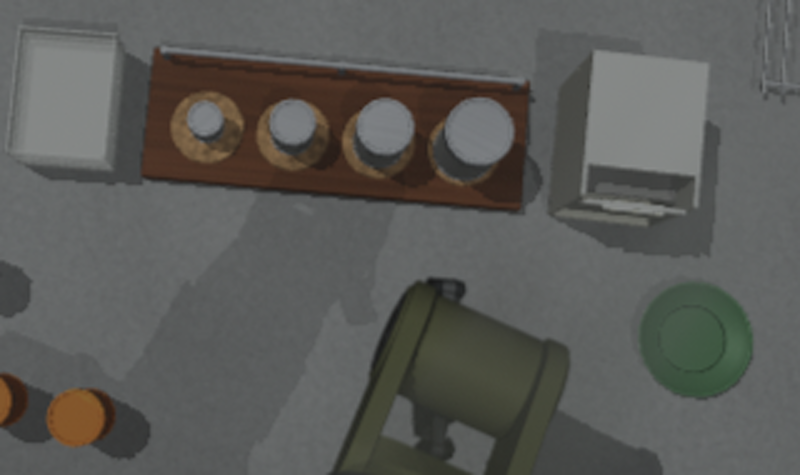

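View pics/s13.png

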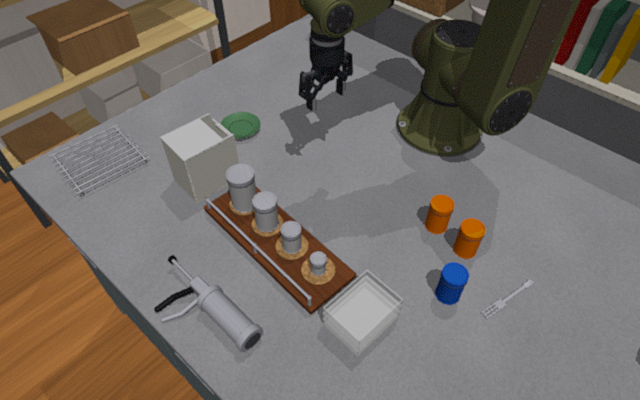

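All four tins stand on the pads, biggest by the bin at crop (480,130) down to the smallest at (205,120). The bin and saucer are where they were, and the arm is clear.

```bash
python3 -c "
from workcell import *
print(close_job())"
```

```text
the job is handed in; nothing more can be done
None
```

The four tins are on the cork pads in size order and the job is handed in. The bin stands at the −y end, so tin_a is on pad_4, tin_b on pad_3, tin_c on pad_2 and tin_d on pad_1. I placed them smallest first, finishing at about 27 s of the 115 s allowed.

- **Centring:** in the last top view each lid was within about 1.5 mm of its pad's centre, against the 12 mm limit. The wrist view suggested pad positions 1–2 mm away from the top view's, which is within the calibration's accuracy.
- **Standing:** the tins look upright on the cork in both views. Tilt and height on the cork were judged by eye and from the release heights, not measured.
- **Bin, saucer and look-alikes:** by eye, the bin, the saucer and the blue and orange look-alikes had not moved.
- **Arm:** it ended clear of everything.

No check failed.

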